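# Bring the red-topped spice round to the front and fetch it

## Robot

A 6-joint arm with a two-finger parallel gripper is mounted at the origin on a cart in front of the work surface, level with it; the furniture and walls round the work are solid. World frame = base frame: x ahead of the robot, y to its left, z up, the work surface at z = 0. Lengths are in m, angles in degrees, forces in N, time in s.
With the tool pointing down it reaches from about 0.35 to 0.875 m from the base axis. Payload 4.2 kg.
Tool frame: the origin (TCP) lies midway between the tips of the shut fingers; the grasp point (between the pads) lies 19 mm behind it (r.pinch_z is the distance from the TCP to the grasp point, in m); z points along the fingers, y is the line along which they close (so a half turn about z gives the same grasp; the last joint's range is limited). The gripper opens to 87 mm and grips with 3 to 60 N. Pads are 19 mm wide; open, the fingers measure 117 mm over their backs; the gripper's body (75 mm by 190 mm) begins 51 mm behind the grasp point.
Start: joints at [81.452, 22.042, 0.453, 0, -68.411, -14.817], TCP at [0.248, 0.574, 0.192] pointing down, gripper open.
Joint ranges: [-179.83, 179.83], [-69.29, 118.12], [-61.27, 80.66], [-181.25, 117.63], [-171.15, -9.14], [-177.46, 177.46]. Speed limits (degrees/s): [159.86, 159.86, 180, 180, 180, 180].

## Interface

Orientations are given as a 3x3 rotation matrix whose columns are the frame's x, y, z axes.
In Python, from station import r, imaging, models gives the robot as it stands. The module is installed in compiled form; this text tells all that it offers.
- The arm moves only by the tool apply_moves, never from a script. Its argument "moves" is a list of rows, each a list of 2 entries, a list of its own where there are three numbers: the shift along the tool's x, y, z in m, then the turn about the tool's z in degrees. A call has 1 to 5 rows; each row shifts and turns the commanded pose from where the row before left it, along the tool's axes as they then stand; what a row does not reach is not made up. A row lasts 1/12 s, in which the tool goes at most 41.7 mm and 7.16 degrees, less where a joint would pass 70% of its speed; a pose out of reach is approached as far as the arm can. A call is refused whole if a number of a shift passes 0.0417 or a number of a turn 7.16, either way. A call with a gripper value outside its range is refused whole. "hand" is the finger opening in m, from 0 to 0.087, set as the call begins (left out, the last holds). The fingers move at their own pace and stop on an object; the grip force is fixed at half the most. Time passes only in rows, so rows that do not move let the fingers close. It gives the time, the measured TCP pose, the force, the opening and the grip force at its end, in the units of the state.
- r.sense(): the state, without advancing time (a new reading comes with each control period).
- imaging.capture(name): name is "scene" or "top" or "wrist"; returns a dict with "frame" (400x640x3 uint8, blue, green, red), "intrinsics" (3x3 intrinsics, pixels), "eye" and "orientation" of the camera in the world. Camera axes: x right, y down, z forward; pixel columns grow to the right and rows downward; lengths in m; the calibration is good to about 2 mm. The wrist camera is an equidistant fisheye: a pixel r from the principal point sees the ray r / f radians off the axis. A picture is of the moment at which its call begins. There is no depth.
- r.finish_job(): hands the job in; it is judged then, once.
Trained networks look in a picture, given as the dict that the camera call returned (one of the last four; its "shot" number tells which), for a name from the list of things; names that differ only in an ending like _2 or _b are one class to them, and where a whole thing is asked for, a point or a joint stands for the part that bears it (a point fixed in the world has none). Each returns a list of dicts, best first, with "confidence" (0 to 1); they miss things now and then, are a little off and sometimes report something else, mostly with a low value. They report only what shows in the picture. A call takes as long as a camera call. They do not tell look-alikes from the thing itself.
- models.cut_out(picture, target): "region" (400x640 bool, what is visible of it) and "extent" ([left, top, width, height] as shares, 0 to 1, of the picture: columns of its width, rows of its height, round what is visible of it).
- models.place_of(picture, target): "at" ([column, row] as shares, 0 to 1, of the picture: columns of its width, rows of its height: a listed point, or the origin of a listed thing).
The state is a dict: "time_s": time; "joints": joint angles; "joint_velocities": joint speeds; "effort": joint torques, N m; "tcp_pos": TCP position; "ee_rot": TCP orientation; "wrist_force": force on the tool from outside, world axes, zero at the start; "moment": the same for the moment, N m; "gripper_width": opening from 0.0 (shut) to 1.0 (fully open); "gripper_force": force on a finger pad.
Only numpy, scipy, OpenCV 4.12 (cv2) and the standard library are available. Lean on these libraries where they do the work, as an engineer would, in place of code of your own. Each camera call takes 0.05 s, during which the arm holds its last target. There are 200 camera calls.

## Task

Turn the spice carousel by pushing the fins on its rim, not the jars, until the red-topped jar stands still at the front, in line with the red diamond on the foot. Then lift that jar out and stand it upright well on the chopping board, set down and not dropped, leaving the other jars standing on the carousel and everything else on the worktop where it is.

Things in the scene. Friction and masses are not known exactly. Their poses are not given: they have to be found in the camera images.
- red_jar: glass spice jar with a RED cap, 45 mm across, 106 mm tall, 0.08 to 0.17 kg, standing loose on the carousel tray, its axis about 75 mm from the carousel's axis. Origin: centre of its underside; z up. Cap: the top 21 mm, 45 mm across; body 42 mm across. Like its neighbours it topples if the tray is struck or jerked (fin speed well over 0.1 m/s at first touch).
- foot: the carousel's fixed black foot; cannot move. Origin: on the turning axis, at worktop height; its -x axis points to the FRONT of the carousel, where a tongue (36 mm wide, 6 mm high, reaching 162 mm from the axis) carries a small red diamond 147 mm from the axis. The foot may be turned by up to 0.3 rad from facing the robot.
- front (a point): the front place of the carousel, fixed to the foot: the point on the tray floor 75 mm from the turning axis, in line with the red diamond, over which the jar must come to stand.
- tray: the carousel's round white tray, 111 mm radius; turns without end about its vertical axis, with light friction (0.06 N m), and stays where it is left. Origin on the axis, 12 mm above the worktop, z up. Floor 24 mm, lip (5 mm thick) top 40 mm above the worktop. The five jars stand half-way between its fins, at 0, 72, 144, 216, 288 degrees from its own -x axis, 75 mm from the axis.
- fin (a point): centre of one of the tray's five equal pale wooden upright fins to push it by, evenly spaced (72 degrees) round the rim; this one is 36 degrees anticlockwise from the tray's -x axis. Each reaches from 108 to 146 mm from the axis, is 11 mm thick, and stands 14 to 76 mm above the worktop. Between fins, outside the lip, the air is free down to the worktop or the foot's 6 mm tongue.
- board: wooden chopping board lying on the worktop to the left, fixed, 150 mm (its x) by 220 mm (its y), top 22 mm above the worktop. Origin: centre of its underside.
- shaker: salt shaker with a grey domed top, 44 mm across, 90 mm tall, loose on the carousel tray; must stay upright there. Origin: centre of its underside.
- dark_jar_a: glass spice jar with a black or dark brown cap and no red on the cap, 41 mm across, 105 mm tall, loose on the carousel tray; must stay upright there. Origin: centre of its underside, z up.
- dark_jar_b: glass spice jar with a black or dark brown cap and no red on the cap, 41 mm across, 105 mm tall, loose on the carousel tray; must stay upright there. Origin: centre of its underside, z up.
- dark_jar_c: glass spice jar with a black or dark brown cap and no red on the cap, 41 mm across, 105 mm tall, loose on the carousel tray; must stay upright there. Origin: centre of its underside, z up.
- tumbler: clear glass tumbler, 80 mm across, 88 mm tall, a loose bystander behind, between carousel and board. Origin: centre of its underside.
- garlic: garlic bulb, 60 mm across, 59 mm tall, a loose bystander at the near left. Origin: centre of its underside.
- pepper_mill: dark wooden pepper mill, 58 mm across, 170 mm tall, a loose bystander at the far left. Origin: centre of its underside.
- soup_tin: tin can, 76 mm across, 110 mm tall, a loose bystander left of the board. Origin: centre of its underside.
There are look-alikes about, which are no part of the job. Leave any turquoise look-alike of the dark_jar_c alone.

How it is judged (in metres and radians):
On the way:
1. the red-topped jar, untouched by the hand, stands at rest on the tray at the front, within 20 mm of the front place (horizontal distance between red_jar and front below 0.02 m and height (world z) of red_jar below 0.03 m and angle between red_jar's own z axis and vertical below 0.1 rad and linear speed of red_jar below 0.01 m/s and angular speed of red_jar below 0.1 rad/s and contact force between the fingers and red_jar below 0.3 N), for 0.2 s.
At the end, for the whole second after the job is handed in: The red-topped jar stands upright (within 0.1 rad) and at rest on the board, its axis within 60 mm of the board's middle along the short side and 95 mm along the long side; the other four jars stand upright (within 0.2 rad) on the tray, within 110 mm of its axis (x of red_jar in the frame of board between -0.06 and 0.06 m and y of red_jar in the frame of board between -0.095 and 0.095 m and height (world z) of red_jar between 0.017 and 0.028 m and angle between red_jar's own z axis and vertical below 0.1 rad and linear speed of red_jar below 0.02 m/s and angle between each of shaker, dark_jar_a, dark_jar_b, dark_jar_c's own z axis and vertical below 0.2 rad and horizontal distance between each of shaker, dark_jar_a, dark_jar_b, dark_jar_c and foot below 0.11 m); the robot touches nothing.
It fails at once if the hand pushed or gripped the red-topped jar on the carousel before it had come to the front (contact force between the fingers and red_jar above 1 N and horizontal distance between red_jar and front above 0.035 m and horizontal distance between red_jar and foot below 0.105 m and height (world z) of red_jar below 0.04 m).
It fails at once if another jar on the carousel was pushed or gripped by the hand (contact force between the fingers and shaker above 2 N or contact force between the fingers and dark_jar_a above 2 N or contact force between the fingers and dark_jar_b above 2 N or contact force between the fingers and dark_jar_c above 2 N).
It fails at once if another jar tipped or left the carousel (angle between any of shaker, dark_jar_a, dark_jar_b, dark_jar_c's own z axis and vertical above 0.35 rad or horizontal distance between any of shaker, dark_jar_a, dark_jar_b, dark_jar_c and foot above 0.11 m).
It fails at once if the red-topped jar was let go or dropped more than 15 mm above the board (contact force between the fingers and red_jar below 0.05 N and height (world z) of red_jar above 0.037 m and horizontal distance between red_jar and foot above 0.13 m).
It fails at once if a bystander was moved by more than 25 mm (distance of any of tumbler, garlic, pepper_mill, soup_tin from where it was at the start of the episode above 0.025 m).
It also fails if it takes over 72 s, if anything falls off the work surface, if the arm or the gripper's body presses on something with over 40 N, if the wrist force passes 120 N, or if a joint passes its speed limit or range.

## Working session

There is one attempt and no reset: what is moved stays moved. The work goes in short steps, Python scripts to look and compute and a tool call to move; the robot and the scene stay as the last step left them, time stands still between calls to the robot, and variables do not carry over. Pictures are saved under pics/ and viewed, at most 10 in all, crops included, and the job is handed in when it is done.

Besides the shell and the picture viewer there is one more tool, called as name([rows], argument=value, ...), one row to a line, values as JSON. apply_moves: Moves the arm, as the interface text tells. Its arguments: {"type":"object","properties":{"moves":{"type":"array"},"hand":{"type":"number"}},"required":["moves"]}

```bash
mkdir -p pics; cat > h.py <<'E'
import numpy as np, cv2
from station import r, imaging, models
def ray(p,u,v):
    K=np.array(p["intrinsics"]);R=np.array(p["orientation"])
    d=R@np.array([(u-K[0,2])/K[0,0],(v-K[1,2])/K[1,1],1]);return np.array(p["eye"]),d
def atz(p,u,v,z):
    e,d=ray(p,u,v);return (e+d*(z-e[2])/d[2])[:2]
def proj(p,X):
    K=np.array(p["intrinsics"]);R=np.array(p["orientation"])
    c=R.T@(np.array(X)-np.array(p["eye"]));return K[0,0]*c[0]/c[2]+K[0,2],K[1,1]*c[1]/c[2]+K[1,2]
E
python3 - <<'E'
from h import *
s=r.sense();print(s["tcp_pos"],np.round(s["ee_rot"],3).tolist(),s["time_s"])
for n in ["top","scene"]:
    p=imaging.capture(n);cv2.imwrite(f"pics/{n}0.png",p["frame"]);print(n,p["eye"])
    for t in ["red_jar","foot","front","tray","fin","board","shaker","dark_jar_a","tumbler","garlic","pepper_mill","soup_tin"]:
        try:
            for o in models.place_of(p,t)[:5]:
                u,v=o["at"][0]*640,o["at"][1]*400
                z={"front":.024,"tray":.012,"fin":.045,"red_jar":.024,"shaker":.024,"dark_jar_a":.024}.get(t,0)
                print(t,round(o["confidence"],2),round(u),round(v),atz(p,u,v,z).round(3))
        except Exception as e: print(t,e)
E
```

```text
[0.24757489 0.57314186 0.19064   ] [[0.918, -0.397, -0.001], [-0.397, -0.918, -0.002], [0.0, 0.002, -1.0]] 0.0
top [0.2826869  0.11349451 1.48988297]
red_jar 0.59 362 186 [ 0.584 -0.037]
red_jar 0.22 398 206 [ 0.509 -0.171]
foot 0.19 389 220 [ 0.455 -0.139]
front 0.69 382 209 [ 0.494 -0.109]
tray 0.97 381 189 [ 0.575 -0.109]
tray 0.29 403 186 [ 0.589 -0.195]
fin 0.91 390 219 [ 0.453 -0.137]
fin 0.53 402 183 [ 0.591 -0.185]
board 0.93 266 213 [0.476 0.333]
board 0.25 382 170 [ 0.653 -0.116]
shaker 0.45 373 207 [ 0.501 -0.075]
dark_jar_a 0.63 429 144 [ 0.755 -0.298]
dark_jar_a 0.63 381 191 [ 0.564 -0.107]
dark_jar_a 0.57 380 168 [ 0.655 -0.104]
dark_jar_a 0.5 404 183 [ 0.597 -0.196]
dark_jar_a 0.45 438 165 [ 0.668 -0.328]
tumbler 0.89 307 151 [0.725 0.18 ]
garlic 0.72 261 262 [0.293 0.345]
pepper_mill 0.82 226 180 [0.605 0.495]
soup_tin 0.78 207 240 [0.372 0.551]
scene [-0.37321159 -0.51265664  1.28169869]
red_jar 0.6 374 213 [ 0.581 -0.053]
front 0.56 372 240 [ 0.486 -0.101]
tray 0.67 404 204 [ 0.674 -0.11 ]
tray 0.62 393 226 [ 0.575 -0.124]
fin 0.86 372 248 [ 0.447 -0.123]
fin 0.56 371 235 [ 0.485 -0.095]
fin 0.41 375 212 [ 0.569 -0.061]
board 0.81 260 185 [0.49  0.341]
shaker 0.82 365 233 [ 0.497 -0.071]
dark_jar_a 0.93 477 215 [ 0.749 -0.326]
dark_jar_a 0.84 402 206 [ 0.655 -0.112]
dark_jar_a 0.71 414 230 [ 0.589 -0.188]
dark_jar_a 0.68 394 241 [ 0.519 -0.159]
dark_jar_a 0.63 463 236 [ 0.649 -0.323]
tumbler 0.55 332 162 [0.721 0.195]
garlic 0.77 223 223 [0.295 0.336]
garlic 0.6 191 183 [0.37  0.547]
pepper_mill 0.96 247 146 [0.62  0.501]
soup_tin 0.82 194 181 [0.382 0.542]
```

```bash
python3 - <<'E'
import cv2
t=cv2.imread("pics/top0.png");s=cv2.imread("pics/scene0.png")
a=cv2.resize(t[130:260,310:450],None,fx=4,fy=4,interpolation=2)[:520]
cv2.imwrite("pics/a.png",a)
cv2.imwrite("pics/b.png",cv2.resize(s[150:290,320:500],None,fx=4,fy=4,interpolation=2))
E
```

```text
(no output)
```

View pics/top0.png

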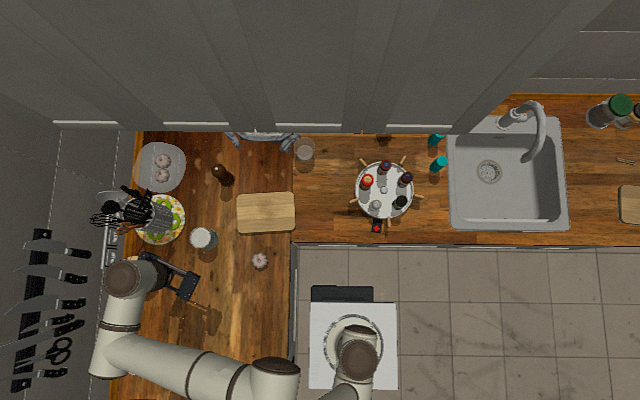

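View pics/a.png

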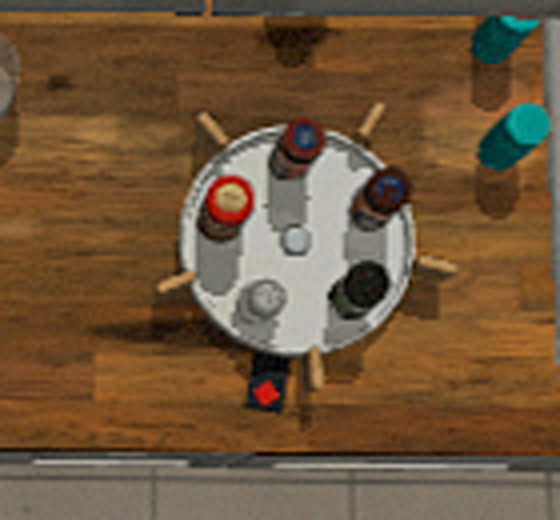

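View pics/b.png

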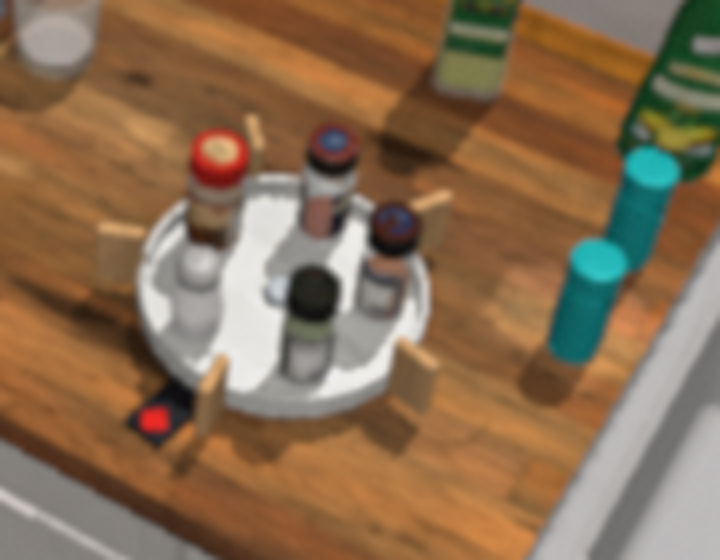

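The top view shows the red cap at (367,180), two brown caps with blue tops at (385,164) and (406,177), a black cap at (400,202), the shaker at (376,205), and turquoise look-alikes at (430,140) and (440,163). The diamond is at (376,228). What could be taken for the target is the red-brown caps at (385,164) and (406,177). The close crops show that only (367,180) is truly red, so I choose that one.

```bash
cat >> h.py <<'E'
def blob(p,mask,z,x0=.3,near=None):
    n,l,st,c=cv2.connectedComponentsWithStats(mask.astype(np.uint8))
    return [(st[i,4],c[i].round(1),atz(p,*c[i],z).round(4)) for i in range(1,n) if st[i,4]>5]
def redmask(p):
    h=cv2.cvtColor(p["frame"],cv2.COLOR_BGR2HSV)
    return ((h[...,0]<6)|(h[...,0]>174))&(h[...,1]>190)&(h[...,2]>140)
def measure(p,show=True):
    # axis from lip ellipse fit of white tray
    out={}
    out['axis']=[ (round(o["confidence"],2),atz(p,o["at"][0]*640,o["at"][1]*400,.012).round(4)) for o in models.place_of(p,"tray")[:1]]
    out['fins']=[ (round(o["confidence"],2),atz(p,o["at"][0]*640,o["at"][1]*400,.045).round(4)) for o in models.place_of(p,"fin")[:5]]
    out['red']=[ (round(o["confidence"],2),atz(p,o["at"][0]*640,o["at"][1]*400,.024).round(4)) for o in models.place_of(p,"red_jar")[:2]]
    out['blob']=blob(p,redmask(p),.006); out['blobcap']=blob(p,redmask(p),.128)
    return out
E
python3 - <<'E'
from h import *
for n in ["top","scene"]:
    p=imaging.capture(n);m=measure(p);print(n)
    for k in m:print(k,m[k])
    for o in models.cut_out(p,"tray")[:1]:
        g=o["region"].astype(np.uint8);c,_=cv2.findContours(g,0,1);c=max(c,key=len)
        hull=cv2.convexHull(c)[:,0];print(o["confidence"],o["extent"],g.sum())
    # wood fin mask at height z=.076 tops: resample worktop-plane image
    W=np.zeros((300,300,3),np.uint8)
    xs=.75-np.arange(320)*.001; ys=.05-np.arange(320)*.001
    M=np.array([[proj(p,[x,y,.04]) for y in ys] for x in xs],np.float32)
    W=cv2.remap(p["frame"],M[...,0],M[...,1],1)
    # circle fit by max gradient over radius .111 at lip top
    g=cv2.GaussianBlur(cv2.cvtColor(W,6),(5,5),0).astype(float)
    best=None;th=np.linspace(0,2*np.pi,360)
    for a in np.arange(.55,.6,.001):
        for b in np.arange(-.14,-.08,.001):
            f=lambda R:np.median((lambda i,j:g[i,j])(*( ((.75-a-R*np.cos(th))*1000).round().astype(int),((.05-b-R*np.sin(th))*1000).round().astype(int))).clip(0,255).reshape(36,10),axis=1)
            s=np.median((f(.107)-f(.116)).clip(-20,80))+np.mean((f(.107)-f(.116)).clip(-20,60))
            if best is None or s>best[0]:best=(s,a,b)
    print("circle",best)
    # fins polar at z=.076 plane
    a,b=best[1:]
    import math
    rr=np.arange(.09,.16,.0005);tt=np.radians(np.arange(0,360,1.))
    P=np.array([[proj(p,[a+R*np.cos(t),b+R*np.sin(t),.076]) for t in tt] for R in rr],np.float32)
    W2=cv2.remap(p["frame"],P[...,0],P[...,1],1); cv2.imwrite(f"pics/pol_{n}.png",cv2.resize(W2,None,fx=2,fy=2))
E
```

```text
top
axis [(0.69, array([ 0.5774, -0.1143]))]
fins [(0.64, array([ 0.4442, -0.1234])), (0.63, array([0.4639, 0.3163]))]
red [(0.61, array([ 0.5886, -0.0388]))]
blob [(np.int32(47), array([367.1, 179.4]), array([ 0.6132, -0.0569])), (np.int32(20), array([376.2, 227.8]), array([ 0.425 , -0.0897]))]
blobcap [(np.int32(47), array([367.1, 179.4]), array([ 0.586 , -0.0429])), (np.int32(20), array([376.2, 227.8]), array([ 0.4133, -0.073 ]))]
0.82 [0.54, 0.3802, 0.1194, 0.188] 2226
circle (np.float64(130.25), np.float64(0.5700000000000001), np.float64(-0.11599999999999999))
scene
axis [(0.96, array([ 0.5815, -0.1151]))]
fins [(0.89, array([ 0.4372, -0.1361]))]
red [(0.59, array([ 0.5955, -0.0398])), (0.26, array([0.4733, 0.3174]))]
blob [(np.int32(44), array([374.7, 189.5]), array([0.6833, 0.0025])), (np.int32(32), array([357.9, 254.7]), array([ 0.4261, -0.088 ]))]
blobcap [(np.int32(44), array([374.7, 189.5]), array([ 0.5823, -0.0468])), (np.int32(32), array([357.9, 254.7]), array([ 0.3497, -0.1286]))]
0.84 [0.5417, 0.444, 0.1361, 0.2057] 2586
circle (np.float64(104.875), np.float64(0.5710000000000001), np.float64(-0.11499999999999999))
```

apply_moves([
  [[0.031,0.024,0],0],
  [[0.031,0.024,0],0],
  [[0.031,0.024,0],0],
  [[0.031,0.024,0],0],
  [[0.031,0.024,0],0],
], hand=0)

```text
time_s: 2.22
tcp_pos: [0.343, 0.4005, 0.1919]
ee_rot: [[0.918, -0.396, 0.0], [-0.396, -0.918, 0.0], [0.0, -0.0, -1.0]]
wrist_force: [0.3, 0.4, -0.2]
gripper_width: 0.705
gripper_force: 0.0
```

apply_moves([
  [[0.031,0.024,0],0],
  [[0.031,0.024,0],0],
  [[0.031,0.024,0],0],
  [[0.031,0.024,0],0],
  [[0.031,0.024,0],0],
])

```text
time_s: 2.63
tcp_pos: [0.4378, 0.2288, 0.1922]
ee_rot: [[0.918, -0.396, 0.001], [-0.396, -0.918, 0.001], [0.0, -0.001, -1.0]]
wrist_force: [0.3, -0.1, -0.0]
gripper_width: 0.322
gripper_force: 0.0
```

apply_moves([
  [[0.031,0.024,0],0],
  [[0.031,0.024,0],0],
  [[0.031,0.024,0],0],
  [[0.031,0.024,0],0],
  [[0.031,0.024,0],0],
])

```text
time_s: 3.05
tcp_pos: [0.5326, 0.057, 0.1921]
ee_rot: [[0.918, -0.396, 0.001], [-0.396, -0.918, 0.0], [0.001, -0.001, -1.0]]
wrist_force: [0.7, 1.6, 0.2]
gripper_width: 0.018
gripper_force: 0.0
```

apply_moves([
  [[0,0,0],7],
  [[0,0,0],7],
  [[0,0,0],7],
  [[0,0,0],7],
  [[0,0,0],7],
])

```text
time_s: 3.47
tcp_pos: [0.532, 0.0585, 0.1918]
ee_rot: [[0.519, -0.855, 0.0], [-0.855, -0.519, 0.0], [0.0, -0.0, -1.0]]
wrist_force: [-0.1, 0.3, -0.4]
gripper_width: 0.007
gripper_force: 0.0
```

apply_moves([
  [[0,0,0],7],
  [[0,0,0],7],
  [[0,0,0],7],
  [[0,0,0],2],
  [[0,0,0],0],
])

```text
time_s: 3.88
tcp_pos: [0.5319, 0.0588, 0.1919]
ee_rot: [[0.15, -0.989, 0.0], [-0.989, -0.15, 0.0], [-0.0, -0.0, -1.0]]
wrist_force: [0.2, -0.1, -0.2]
gripper_width: 0.005
gripper_force: 0.0
```

apply_moves([
  [[0.0215,-0.006,0],0],
  [[0.0215,-0.006,0],0],
  [[0,0,0.022],0],
  [[0,0,0.022],0],
  [[0,0,0.022],0],
])

```text
time_s: 4.3
tcp_pos: [0.5507, 0.0178, 0.1254]
ee_rot: [[0.151, -0.989, 0.001], [-0.989, -0.151, 0.001], [-0.0, -0.002, -1.0]]
wrist_force: [-0.3, -0.0, 0.2]
gripper_width: 0.008
gripper_force: 0.0
```

apply_moves([
  [[0,0,0.022],0],
  [[0,0,0.022],0],
  [[0,0,0.02],0],
  [[0,0,0],0],
  [[0,0,0],0],
])

```text
time_s: 4.72
tcp_pos: [0.5499, 0.0179, 0.0612]
ee_rot: [[0.151, -0.989, -0.002], [-0.989, -0.151, -0.001], [0.001, 0.002, -1.0]]
wrist_force: [0.6, -0.8, 1.1]
gripper_width: 0.006
gripper_force: 0.0
```

```bash
python3 - <<'E'
from h import *
p=imaging.capture("scene");cv2.imwrite("pics/c.png",cv2.resize(p["frame"][120:290,290:500],None,fx=3.5,fy=3.5,interpolation=2));print(blob(p,redmask(p),.128),r.sense()["tcp_pos"])
E
```

```text
[(np.int32(45), array([374.5, 189.4]), array([ 0.5824, -0.046 ])), (np.int32(33), array([357.9, 254.7]), array([ 0.3497, -0.1286]))] [0.55099656 0.01819677 0.06247677]
```

View pics/c.png

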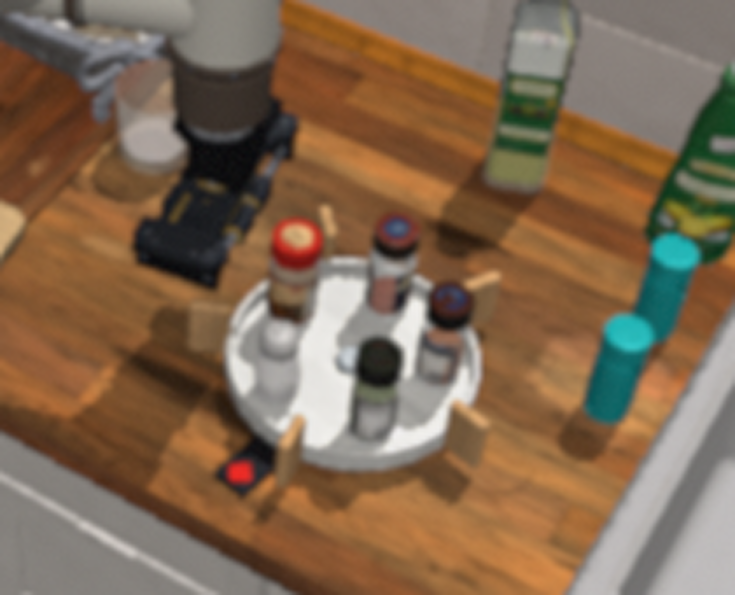

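The crop shows the fingers down beside the fin at (210,328), with the red jar at (297,250) and the tumbler clear. I'll push along the arc.

apply_moves([
  [[0.0001,0.0045,0],-1.9],
  [[0.0001,0.0045,0],-1.9],
  [[0.0001,0.0045,0],-1.9],
  [[0.0001,0.0045,0],-1.9],
  [[0.0001,0.0045,0],-1.9],
])

```text
time_s: 5.18
tcp_pos: [0.5298, 0.0132, 0.064]
ee_rot: [[0.314, -0.949, 0.004], [-0.95, -0.314, 0.001], [0.0, -0.004, -1.0]]
wrist_force: [1.0, -0.9, 0.1]
gripper_width: 0.003
gripper_force: 0.0
```

apply_moves([
  [[0.0001,0.0045,0],-1.9],
  [[0.0001,0.0045,0],-1.9],
  [[0.0001,0.0045,0],-1.9],
  [[0.0001,0.0045,0],-1.9],
  [[0.0001,0.0045,0],-1.9],
])

```text
time_s: 5.6
tcp_pos: [0.5092, 0.0043, 0.0639]
ee_rot: [[0.466, -0.885, 0.004], [-0.885, -0.466, 0.001], [0.001, -0.004, -1.0]]
wrist_force: [0.2, -0.2, 0.0]
gripper_width: 0.004
gripper_force: 0.0
```

apply_moves([
  [[0.0002,0.006,0],-2.55],
  [[0.0002,0.006,0],-2.55],
  [[0.0001,0.006,0],-2.55],
  [[0.0001,0.006,0],-2.55],
  [[0.0001,0.005,0],-2.12],
])

```text
time_s: 6.02
tcp_pos: [0.485, -0.012, 0.0639]
ee_rot: [[0.645, -0.765, 0.004], [-0.765, -0.645, 0.001], [0.002, -0.004, -1.0]]
wrist_force: [-0.5, -0.2, -0.2]
gripper_width: 0.004
gripper_force: 0.0
```

```bash
python3 - <<'E'
from h import *
c=np.array([.5705,-.1155])
for n in ["scene","top"]:
    p=imaging.capture(n)
    for b in blob(p,redmask(p),.128):
        d=b[2]-c;print(n,b,np.linalg.norm(d).round(4),np.degrees(np.arctan2(d[1],d[0])).round(1))
s=r.sense();d=np.array(s["tcp_pos"])[:2]-c;print(s["tcp_pos"],np.linalg.norm(d),np.degrees(np.arctan2(d[1],d[0])),s["wrist_force"])
cv2.imwrite("pics/d.png",cv2.resize(p["frame"][130:260,310:450],None,fx=4,fy=4,interpolation=2))
E
```

```text
scene (np.int32(44), array([374.4, 189.3]), array([ 0.5824, -0.0457])) 0.0708 80.3
scene (np.int32(33), array([358. , 254.7]), array([ 0.3499, -0.1288])) 0.221 -176.5
top (np.int32(15), array([366.3, 174.9]), array([ 0.6024, -0.0399])) 0.0821 67.1
top (np.int32(6), array([377.5, 229. ]), array([ 0.4093, -0.0775])) 0.1656 166.7
[ 0.48455714 -0.01220191  0.063652  ] 0.13437510808691516 129.76007901018647 [ 0.47070079  0.11632539 -0.19439489]
```

View pics/d.png

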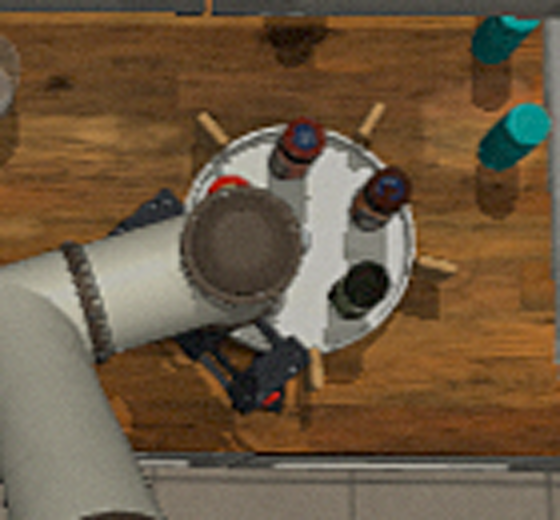

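View scene.

```bash
python3 - <<'E'
from h import *
p=imaging.capture("scene")
cv2.imwrite("pics/e.png",cv2.resize(p["frame"][150:290,310:450],None,fx=4,fy=4,interpolation=2))
s=r.sense();print(proj(p,s["tcp_pos"]),[ (o["confidence"],o["at"][0]*640,o["at"][1]*400) for o in models.place_of(p,"fin")])
for th in range(42,360,72): 
    t=np.radians(th+.6);print(th,proj(p,[.5705+.127*np.cos(t),-.1155+.127*np.sin(t),.076]))
E
```

```text
(np.float64(347.3103207207029), np.float64(218.98351018059662)) [(0.63, 372.03200000000004, 253.6), (0.41, 368.0, 231.6)]
42 (np.float64(381.78671815400776), np.float64(182.54022843416936))
114 (np.float64(349.75857681700273), np.float64(207.79785274774554))
186 (np.float64(374.694169810616), np.float64(242.87288001069027))
258 (np.float64(424.92411064408645), np.float64(236.3088118392675))
330 (np.float64(426.3205749823012), np.float64(198.30711071656032))
```

View pics/e.png

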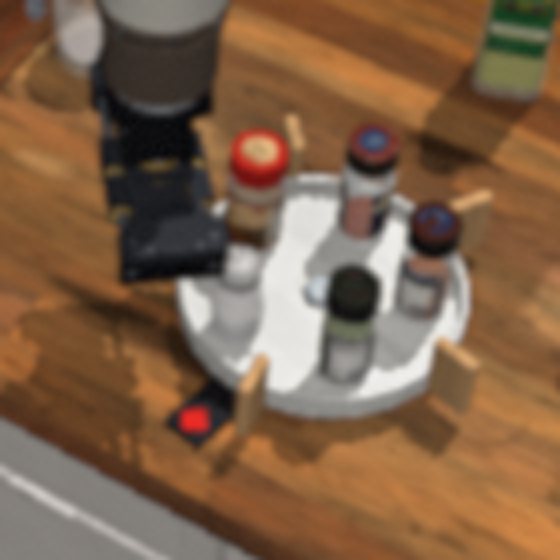

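```bash
python3 - <<'E'
from h import *
p=imaging.capture("wrist")
cv2.imwrite("pics/w.png",p["frame"])
s=r.sense();K=np.array(p["intrinsics"]);R=np.array(p["orientation"])
def wp(X):
    c=R.T@(np.array(X)-p["eye"]);a=np.arctan2(np.hypot(c[0],c[1]),c[2]);u=c[:2]/np.hypot(c[0],c[1])
    return np.round([K[0,0]*a*u[0]+K[0,2],K[1,1]*a*u[1]+K[1,2]])
print("tcp",wp(s["tcp_pos"]),p["eye"])
for th in (114.6,186.6):
    t=np.radians(th)
    for R0 in(.108,.146): print(th,R0,wp([.5705+R0*np.cos(t),-.1155+R0*np.sin(t),.076]))
E
```

```text
tcp [319. 225.] [ 0.53279664 -0.0705292   0.25595334]
114.6 0.108 [273. 186.]
114.6 0.146 [260. 241.]
186.6 0.108 [466. 117.]
186.6 0.146 [504. 152.]
```

View pics/w.png

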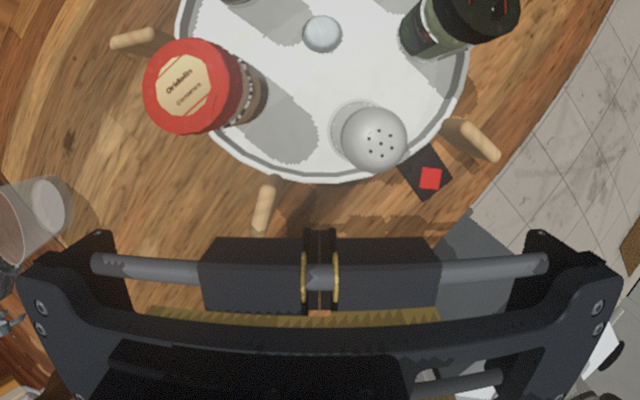

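The wrist view shows the finger tips at (319,230), just outside the fin's end at (261,230). They passed the fin without catching it. I'll go back raised and retry about 15 mm further in.

apply_moves([
  [[0,0,-0.022],0],
  [[0,0,-0.022],0],
  [[0.017,-0.0324,0],0],
  [[0.017,-0.0324,0],0],
  [[0,0,0],6.6],
])

```text
time_s: 6.68
tcp_pos: [0.5624, 0.005, 0.1069]
ee_rot: [[0.55, -0.835, 0.007], [-0.835, -0.55, 0.0], [0.004, -0.006, -1.0]]
wrist_force: [0.1, -0.3, 0.2]
gripper_width: 0.007
gripper_force: 0.0
```

apply_moves([
  [[0,0,0],6.6],
  [[0,0,0],6.6],
  [[0,0,0],6.6],
  [[0,0,0],6.6],
  [[0,0,0],0],
])

```text
time_s: 7.1
tcp_pos: [0.5557, 0.0036, 0.106]
ee_rot: [[0.119, -0.993, 0.0], [-0.993, -0.119, 0.0], [0.0, -0.0, -1.0]]
wrist_force: [-0.1, 0.3, -0.1]
gripper_width: 0.004
gripper_force: 0.0
```

apply_moves([
  [[0,0,0.014],0],
  [[0,0,0.014],0],
  [[0,0,0.012],0],
  [[0,0,0],0],
])

```text
time_s: 7.43
tcp_pos: [0.5536, 0.0032, 0.0636]
ee_rot: [[0.123, -0.992, -0.005], [-0.992, -0.123, -0.001], [0.0, 0.005, -1.0]]
wrist_force: [-0.1, 0.2, -1.1]
gripper_width: 0.006
gripper_force: 0.0
```

```bash
python3 - <<'E'
from h import *
p=imaging.capture("wrist")
cv2.imwrite("pics/w2.png",p["frame"])
s=r.sense();d=np.array(s["tcp_pos"])[:2]-[.5705,-.1155];print(s["tcp_pos"],np.linalg.norm(d),np.degrees(np.arctan2(d[1],d[0])),s["wrist_force"])
E
```

```text
[0.55459365 0.00319444 0.0648492 ] 0.11975550563563003 97.63278437616489 [ 0.58090245  0.18875636 -0.04236367]
```

View pics/w2.png

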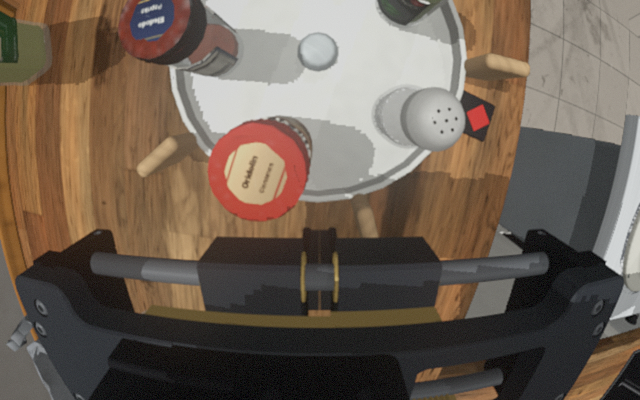

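apply_moves([
  [[0.0001,0.004,0],-1.9],
  [[0.0001,0.004,0],-1.9],
  [[0.0001,0.004,0],-1.9],
  [[0,0.004,0],-1.9],
  [[0.0001,0.004,0],-1.9],
])

```text
time_s: 7.9
tcp_pos: [0.5365, -0.0006, 0.067]
ee_rot: [[0.287, -0.958, 0.002], [-0.958, -0.287, 0.0], [0.0, -0.002, -1.0]]
wrist_force: [-0.3, -0.4, -0.3]
gripper_width: 0.006
gripper_force: 0.0
```

apply_moves([
  [[0.0001,0.004,0],-1.9],
  [[0.0001,0.004,0],-1.9],
  [[0.0001,0.004,0],-1.9],
  [[0,0.004,0],-1.9],
  [[0.0001,0.004,0],-1.9],
])

```text
time_s: 8.32
tcp_pos: [0.5179, -0.0079, 0.0671]
ee_rot: [[0.441, -0.897, 0.002], [-0.897, -0.441, 0.0], [0.001, -0.002, -1.0]]
wrist_force: [0.3, 0.9, -0.2]
gripper_width: 0.0
gripper_force: 0.0
```

apply_moves([
  [[0.0001,0.005,0],-2.38],
  [[0.0001,0.005,0],-2.38],
  [[0.0001,0.005,0],-2.38],
  [[0.0001,0.005,0],-2.38],
  [[0.0001,0.005,0],-2.38],
])

```text
time_s: 8.73
tcp_pos: [0.4968, -0.0211, 0.0671]
ee_rot: [[0.617, -0.787, 0.002], [-0.787, -0.617, 0.0], [0.001, -0.002, -1.0]]
wrist_force: [0.2, 0.1, 0.5]
gripper_width: 0.006
gripper_force: 0.0
```

```bash
cat > chk.py <<'E'
from h import *
c=np.array([.5705,-.1155])
f=lambda d:(np.linalg.norm(d).round(4),np.degrees(np.arctan2(d[1],d[0])).round(1))
for n in ["scene","top"]:
    p=imaging.capture(n)
    for b in blob(p,redmask(p),.128): print(n,b,*f(b[2]-c))
s=r.sense();print(s["tcp_pos"],*f(np.array(s["tcp_pos"])[:2]-c),s["wrist_force"])
E
python3 chk.py
```

```text
scene (np.int32(44), array([374.4, 189.5]), array([ 0.5818, -0.046 ])) 0.0704 80.8
scene (np.int32(31), array([358.1, 254.7]), array([ 0.3498, -0.1289])) 0.2211 -176.5
top (np.int32(12), array([376.8, 228.5]), array([ 0.411 , -0.0752])) 0.1645 165.8
[ 0.49623423 -0.02132035  0.06690049] 0.1199 128.3 [-0.38296795 -0.29951267 -0.37649814]
```

apply_moves([
  [[0,0,-0.02],0],
  [[0,0,-0.02],0],
  [[0.0043,-0.0338,0],0],
  [[0.0043,-0.0338,0],0],
  [[0,0,0],6.2],
])

```text
time_s: 9.25
tcp_pos: [0.561, 0.0161, 0.1075]
ee_rot: [[0.526, -0.851, 0.008], [-0.851, -0.526, 0.001], [0.003, -0.007, -1.0]]
wrist_force: [0.9, -0.1, -0.1]
gripper_width: 0.005
gripper_force: 0.0
```

apply_moves([
  [[0,0,0],6.2],
  [[0,0,0],6.2],
  [[0,0,0],6.2],
  [[0,0,0],6.2],
  [[0,0,0],0],
])

```text
time_s: 9.67
tcp_pos: [0.5553, 0.0137, 0.1065]
ee_rot: [[0.118, -0.993, 0.001], [-0.993, -0.118, 0.0], [-0.0, -0.001, -1.0]]
wrist_force: [0.1, 0.2, -0.5]
gripper_width: 0.003
gripper_force: 0.0
```

apply_moves([
  [[0,0,0.015],0],
  [[0,0,0.015],0],
  [[0,0,0.015],0],
  [[0,0,0.013],0],
  [[0,0,0],0],
])

```text
time_s: 10.08
tcp_pos: [0.553, 0.0132, 0.0456]
ee_rot: [[0.121, -0.993, -0.005], [-0.993, -0.121, -0.001], [0.0, 0.005, -1.0]]
wrist_force: [-0.2, -0.5, -0.9]
gripper_width: 0.002
gripper_force: 0.0
```

apply_moves([
  [[0,0.004,0],-1.76],
  [[0.0001,0.004,0],-1.76],
  [[0.0001,0.004,0],-1.76],
  [[0,0.004,0],-1.76],
  [[0.0001,0.004,0],-1.76],
])

```text
time_s: 10.5
tcp_pos: [0.5358, 0.0098, 0.049]
ee_rot: [[0.274, -0.962, 0.002], [-0.962, -0.274, 0.0], [0.0, -0.002, -1.0]]
wrist_force: [0.5, 0.0, 0.1]
gripper_width: 0.004
gripper_force: 0.0
```

apply_moves([
  [[0,0.004,0],-1.76],
  [[0.0001,0.004,0],-1.76],
  [[0.0001,0.004,0],-1.76],
  [[0,0.004,0],-1.76],
  [[0.0001,0.004,0],-1.76],
])

```text
time_s: 10.92
tcp_pos: [0.517, 0.0029, 0.0491]
ee_rot: [[0.418, -0.909, 0.002], [-0.909, -0.418, 0.0], [0.001, -0.002, -1.0]]
wrist_force: [-1.2, -0.1, -0.7]
gripper_width: 0.005
gripper_force: 0.0
```

```bash
python3 chk.py; python3 - <<'E'
from h import *
p=imaging.capture("wrist")
cv2.imwrite("pics/w3.png",p["frame"])
E
```

```text
scene (np.int32(44), array([374.7, 189.5]), array([ 0.5823, -0.0466])) 0.0699 80.3
scene (np.int32(32), array([358. , 254.8]), array([ 0.3495, -0.1288])) 0.2214 -176.6
top (np.int32(20), array([376.2, 227.8]), array([ 0.4133, -0.073 ])) 0.1628 164.9
[0.51656269 0.00275363 0.04891506] 0.13 114.5 [-0.37145802 -0.17909972  0.42883181]
```

View pics/w3.png

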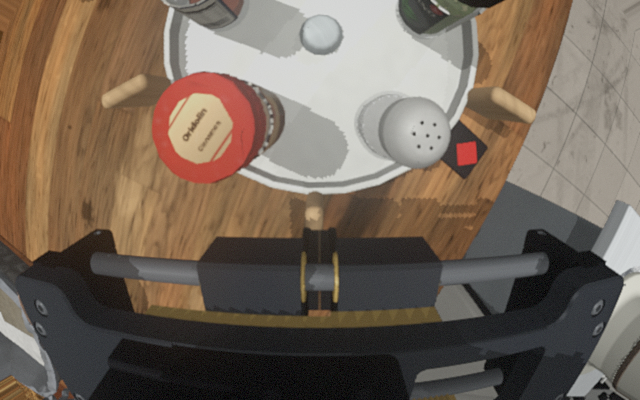

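```bash
python3 - <<'E'
from h import *
p=imaging.capture("wrist");s=r.sense()
K=np.array(p["intrinsics"]);R=np.array(p["orientation"]);e=np.array(p["eye"]);T=np.array(s["ee_rot"])
print(K.round(1).tolist(),"eye in tool",(T.T@(e-s["tcp_pos"])).round(4));print((T.T@R).round(3))
def wray(u,v):
    x=np.array([u-K[0,2],v-K[1,2]])/K[0,0];a=np.linalg.norm(x);return R@np.array([*(x/a*np.sin(a)),np.cos(a)])
d=T.T@wray(319,228);e0=T.T@(e-s["tcp_pos"])
for x in (.0095,.006,0,-.005,-.01): k=(x-e0[0])/d[0];print("finger x",x,(e0+k*d).round(4))
c=np.array([.5705,-.1155])
for n,u,v,z in [("finL",105,100,.076),("finM in",315,207,.076),("finR out",532,118,.076),("diamond",467,153,.006),("lip",320,190,.04)]:
    w=wray(u,v);X=(e+w*(z-e[2])/w[2])[:2]-c;print(n,(X+c).round(4),np.linalg.norm(X).round(4),np.degrees(np.arctan2(X[1],X[0])).round(1))
E
```

```text
[[309.7, 0.0, 319.1], [0.0, 309.7, 196.0], [0.0, 0.0, 1.0]] eye in tool [ 0.076   0.0006 -0.1928]
[[-0.001 -0.961 -0.278]
 [ 1.    -0.001 -0.001]
 [ 0.001 -0.278  0.961]]
finger x 0.0095 [ 0.0095  0.0003 -0.0286]
finger x 0.006 [ 0.006   0.0003 -0.02  ]
finger x 0 [ 0.      0.0003 -0.0052]
finger x -0.005 [-0.005   0.0003  0.0071]
finger x -0.01 [-0.01    0.0003  0.0195]
finL [ 0.6761 -0.0243] 0.1395 40.8
finM in [ 0.5277 -0.0161] 0.1083 113.3
finR out [ 0.4281 -0.1243] 0.1427 -176.5
diamond [ 0.4241 -0.0887] 0.1488 169.6
lip [ 0.5252 -0.0175] 0.108 114.8
```

apply_moves([
  [[0,-0.008,0],3.5],
  [[0,-0.008,0],3.5],
  [[0,-0.008,0],3.5],
  [[0,-0.008,0],3.5],
  [[0,-0.008,0],3.5],
])

```text
time_s: 11.53
tcp_pos: [0.5552, 0.015, 0.0482]
ee_rot: [[0.119, -0.993, 0.001], [-0.993, -0.119, 0.0], [0.0, -0.001, -1.0]]
wrist_force: [0.6, 0.1, 0.4]
gripper_width: 0.008
gripper_force: 0.0
```

apply_moves([
  [[0,0,0],0],
  [[0,0,0.006],0],
  [[0,0,0.006],0],
  [[0,0,0.006],0],
  [[0,0,0],0],
])

```text
time_s: 11.95
tcp_pos: [0.5524, 0.0142, 0.028]
ee_rot: [[0.121, -0.993, -0.004], [-0.993, -0.121, -0.001], [0.0, 0.004, -1.0]]
wrist_force: [-0.2, -0.9, 0.9]
gripper_width: 0.005
gripper_force: 0.0
```

apply_moves([
  [[0,0.004,0],-1.76],
  [[0.0001,0.004,0],-1.76],
  [[0.0001,0.004,0],-1.76],
  [[0,0.004,0],-1.76],
  [[0.0001,0.004,0],-1.76],
])

```text
time_s: 12.37
tcp_pos: [0.5341, 0.0106, 0.0296]
ee_rot: [[0.273, -0.962, -0.0], [-0.962, -0.273, -0.0], [0.0, 0.0, -1.0]]
wrist_force: [2.3, 0.1, -0.7]
gripper_width: 0.005
gripper_force: 1.5
```

apply_moves([
  [[0,0.004,0],-1.76],
  [[0.0001,0.004,0],-1.76],
  [[0.0001,0.004,0],-1.76],
  [[0,0.004,0],-1.76],
  [[0.0001,0.004,0],-1.76],
])

```text
time_s: 12.78
tcp_pos: [0.5157, 0.0039, 0.0297]
ee_rot: [[0.418, -0.909, 0.0], [-0.909, -0.418, 0.0], [0.0, -0.0, -1.0]]
wrist_force: [0.3, 0.6, -0.8]
gripper_width: 0.001
gripper_force: 0.3
```

```bash
python3 chk.py; python3 - <<'E'
from h import *
p=imaging.capture("wrist")
cv2.imwrite("pics/w4.png",p["frame"])
E
```

```text
scene (np.int32(37), array([371.2, 192.4]), array([ 0.5664, -0.0439])) 0.0717 93.3
scene (np.int32(35), array([358.1, 254.5]), array([ 0.3503, -0.1287])) 0.2206 -176.6
top (np.int32(20), array([376.2, 227.8]), array([ 0.4133, -0.073 ])) 0.1628 164.9
[0.51501948 0.00359642 0.02969121] 0.1314 115.0 [ 0.03138318  0.73115877 -1.27215609]
```

Contact: the jar has gone from 80° to 93°, so the tray is turning. I'll continue.

apply_moves([
  [[0.0001,0.005,0],-2.2],
  [[0.0001,0.005,0],-2.2],
  [[0.0001,0.005,0],-2.2],
  [[0.0001,0.005,0],-2.2],
  [[0.0001,0.005,0],-2.2],
])

```text
time_s: 13.35
tcp_pos: [0.4946, -0.0085, 0.0299]
ee_rot: [[0.583, -0.813, 0.001], [-0.813, -0.583, 0.0], [0.0, -0.001, -1.0]]
wrist_force: [-0.7, 0.3, -0.2]
gripper_width: 0.004
gripper_force: 0.3
```

apply_moves([
  [[0.0001,0.005,0],-2.2],
  [[0.0001,0.005,0],-2.2],
  [[0.0001,0.005,0],-2.2],
  [[0.0001,0.005,0],-2.2],
  [[0.0001,0.005,0],-2.2],
])

```text
time_s: 13.77
tcp_pos: [0.4756, -0.025, 0.0298]
ee_rot: [[0.727, -0.687, 0.001], [-0.687, -0.727, 0.0], [0.0, -0.001, -1.0]]
wrist_force: [0.2, 1.2, 0.2]
gripper_width: 0.005
gripper_force: 0.3
```

apply_moves([
  [[0.0001,0.005,0],-2.2],
  [[0.0001,0.005,0],-2.2],
  [[0.0001,0.005,0],-2.2],
  [[0.0001,0.005,0],-2.2],
  [[0.0001,0.005,0],-2.2],
])

```text
time_s: 14.18
tcp_pos: [0.4602, -0.0448, 0.0298]
ee_rot: [[0.845, -0.535, 0.0], [-0.535, -0.845, 0.0], [0.0, -0.0, -1.0]]
wrist_force: [-0.0, 0.7, 0.3]
gripper_width: 0.01
gripper_force: 0.3
```

apply_moves([
  [[0.0001,0.005,0],-2.2],
  [[0.0001,0.005,0],-2.2],
  [[0.0001,0.005,0],-2.2],
  [[0.0001,0.005,0],-2.2],
  [[0.0001,0.005,0],-2.2],
])

```text
time_s: 14.6
tcp_pos: [0.4488, -0.0671, 0.0298]
ee_rot: [[0.931, -0.364, 0.0], [-0.364, -0.931, 0.0], [-0.0, -0.0, -1.0]]
wrist_force: [-0.0, 0.1, -0.3]
gripper_width: 0.006
gripper_force: 0.3
```

```bash
cat >> h.py <<'E'
def wmap(p):
    K=np.array(p["intrinsics"]);R=np.array(p["orientation"]);e=np.array(p["eye"])
    def wray(u,v):
        x=np.array([u-K[0,2],v-K[1,2]])/K[0,0];a=np.linalg.norm(x);return R@np.array([*(x/a*np.sin(a)),np.cos(a)])
    return lambda u,v,z:(lambda w:(e+w*(z-e[2])/w[2])[:2])(wray(u,v))
E
cat >> chk.py <<'E'
p=imaging.capture("wrist");g=wmap(p)
for a,cc,_ in blob(p,redmask(p),.1):
    if a>60: X=g(*cc,.130);print("wrist",a,cc,X.round(4),*f(X-c),"floor",g(*cc,.006).round(4),*f(g(*cc,.006)-c))
E
python3 chk.py
```

```text
scene (np.int32(14), array([372.4, 206.1]), array([ 0.5211, -0.0741])) 0.0645 140.0
scene (np.int32(19), array([358.7, 254.7]), array([ 0.3507, -0.1305])) 0.2203 -176.1
top (np.int32(20), array([370.6, 193.8]), array([ 0.5337, -0.0547])) 0.0711 121.2
[ 0.44857859 -0.06739623  0.02973933] 0.1311 158.5 [-0.19941313 -0.18193009  0.67503767]
```

apply_moves([
  [[0.0001,0.005,0],-2.2],
  [[0.0001,0.005,0],-2.2],
  [[0.0001,0.005,0],-2.2],
  [[0.0001,0.005,0],-2.2],
  [[0.0001,0.005,0],-2.2],
])

```text
time_s: 15.17
tcp_pos: [0.4423, -0.0909, 0.0299]
ee_rot: [[0.984, -0.18, 0.001], [-0.18, -0.984, 0.0], [0.001, -0.0, -1.0]]
wrist_force: [0.2, 1.6, 0.8]
gripper_width: 0.003
gripper_force: 0.3
```

apply_moves([
  [[0.0001,0.005,0],-2.2],
  [[0.0001,0.005,0],-2.2],
  [[0.0001,0.005,0],-2.2],
  [[0.0001,0.004,0],-1.76],
  [[0,0,0],0],
])

```text
time_s: 15.58
tcp_pos: [0.4402, -0.1101, 0.0298]
ee_rot: [[0.999, -0.037, 0.0], [-0.037, -0.999, -0.0], [0.0, 0.0, -1.0]]
wrist_force: [-0.3, -0.3, 0.0]
gripper_width: 0.001
gripper_force: 0.0
```

```bash
python3 chk.py; python3 - <<'E'
from h import *
p=imaging.capture("wrist");cv2.imwrite("pics/w5.png",p["frame"]);g=wmap(p);c=np.array([.5705,-.1155])
for o in models.cut_out(p,"red_jar")[:2]: print(o["confidence"],o["extent"])
h=cv2.cvtColor(p["frame"],cv2.COLOR_BGR2HSV)
m=((h[...,0]<8)|(h[...,0]>172))&(h[...,1]>150)&(h[...,2]>90)
for a,cc,_ in blob(p,m,.1):
    if a>100:
        for z in(.13,.006): X=g(*cc,z)-c;print(a,cc,z,(X+c).round(4),np.linalg.norm(X).round(4),np.degrees(np.arctan2(X[1],X[0])).round(1))
E
```

```text
scene (np.int32(29), array([358.4, 254.5]), array([ 0.351 , -0.1294])) 0.2199 -176.4
top (np.int32(13), array([376.5, 197.8]), array([ 0.5199, -0.0753])) 0.0646 141.5
[ 0.44015978 -0.10985213  0.0297694 ] 0.1305 177.5 [0.60324511 0.47279747 0.11483298]
0.74 [0.4198, 0.4908, 0.0805, 0.1107]
0.63 [0.2341, 0.2098, 0.2306, 0.3362]
6173 [208.6 158.1] 0.13 [ 0.5029 -0.0773] 0.0777 150.5
6173 [208.6 158.1] 0.006 [ 0.4856 -0.0299] 0.1206 134.8
350 [290.7 230.4] 0.13 [ 0.4779 -0.1019] 0.0935 171.7
350 [290.7 230.4] 0.006 [ 0.4272 -0.0876] 0.146 169.0
```

View pics/w5.png

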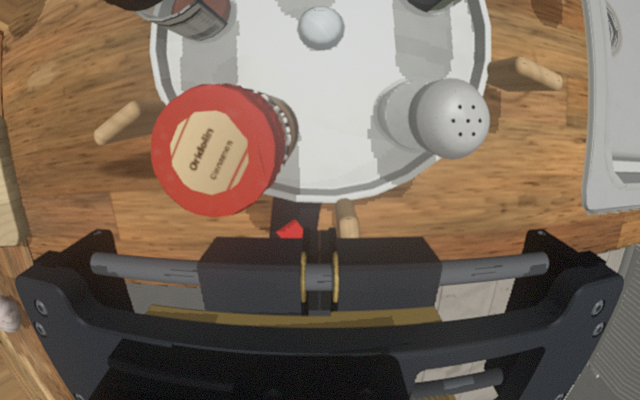

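The wrist view shows the red cap at (210,150), the fin at (347,218) just ahead of the fingers, and the diamond at (290,230). The jar is at about 150.5° and needs to reach 169.6°.

apply_moves([
  [[0.0001,0.004,0],-1.76],
  [[0.0001,0.005,0],-2.2],
  [[0.0001,0.005,0],-2.2],
  [[0.0001,0.005,0],-2.2],
  [[0.0001,0.005,0],-2.2],
])

```text
time_s: 16.25
tcp_pos: [0.4413, -0.1338, 0.0298]
ee_rot: [[0.989, 0.149, -0.0], [0.149, -0.989, 0.0], [-0.0, -0.0, -1.0]]
wrist_force: [-0.3, 0.7, 0.1]
gripper_width: 0.004
gripper_force: 0.3
```

apply_moves([
  [[0.0001,0.005,0],-2.2],
  [[0.0001,0.004,0],-1.76],
  [[0.0001,0.004,0],-1.76],
  [[0,0.003,0],-1.3],
  [[0,0,0],0],
])

```text
time_s: 16.67
tcp_pos: [0.4448, -0.1496, 0.0297]
ee_rot: [[0.964, 0.267, 0.0], [0.267, -0.964, -0.0], [0.0, 0.0, -1.0]]
wrist_force: [0.5, 0.1, -0.3]
gripper_width: 0.006
gripper_force: 0.0
```

```bash
cat > chk2.py <<'E'
from h import *
def jar(p):
    g=wmap(p);c=np.array([.5705,-.1155])
    h=cv2.cvtColor(p["frame"],cv2.COLOR_BGR2HSV)
    m=((h[...,0]<8)|(h[...,0]>172))&(h[...,1]>150)&(h[...,2]>90)
    n,l,st,cc=cv2.connectedComponentsWithStats(m.astype(np.uint8))
    for i in range(1,n):
        if st[i,4]>150:
            ct=cv2.findContours((l==i).astype(np.uint8),0,1)[0];ct=max(ct,key=len)[:,0]
            # rim points on the z=.13 plane -> circle
            P=np.array([g(u,v,.13) for u,v in ct]);q,rad=cv2.minEnclosingCircle((P*1000).astype(np.float32))
            A=np.c_[2*P,np.ones(len(P))];sol=np.linalg.lstsq(A,(P**2).sum(1),rcond=None)[0][:2]
            X=sol-c;print("wrist",st[i].tolist(),"cap",np.array(q).round(1),round(rad,1),"fit",sol.round(4),np.linalg.norm(X).round(4),np.degrees(np.arctan2(X[1],X[0])).round(1),"floor",g(*cc[i],.006).round(4))
if __name__=="__main__":
    jar(imaging.capture("wrist"));s=r.sense();print(s["tcp_pos"],s["wrist_force"],s["time_s"])
E
python3 chk2.py
```

```text
wrist [149, 86, 123, 146, 6452] cap [ 493.7 -100.1] 24.0 fit [ 0.4945 -0.0986] 0.0779 167.5 floor [ 0.4608 -0.0596]
[ 0.44477768 -0.14950671  0.0297371 ] [-0.6332314  -0.33413285 -0.47422774] 16.7167
```

apply_moves([
  [[0,-0.003,0],0],
  [[0,-0.002,-0.02],0],
  [[0,0,-0.035],0],
  [[0,0,-0.035],0],
  [[0,0,-0.035],0],
])

```text
time_s: 17.13
tcp_pos: [0.4426, -0.1442, 0.1561]
ee_rot: [[0.964, 0.267, -0.001], [0.267, -0.964, -0.0], [-0.001, -0.0, -1.0]]
wrist_force: [1.0, -0.6, 0.0]
gripper_width: 0.004
gripper_force: 0.0
```

apply_moves([
  [[0,0,0],7],
  [[0,0,0],7],
  [[0,0,0],7],
  [[0,0,0],7],
  [[0,0,0],7],
], hand=0.072)

```text
time_s: 17.55
tcp_pos: [0.4431, -0.1442, 0.1548]
ee_rot: [[0.94, -0.34, 0.0], [-0.34, -0.94, 0.0], [0.0, -0.0, -1.0]]
wrist_force: [0.7, 0.3, 0.2]
gripper_width: 0.3
gripper_force: 0.0
```

apply_moves([
  [[0,0,0],7],
  [[0,0,0],7],
  [[0,0,0],7],
  [[0,0,0],7],
  [[0,0,0],7],
])

```text
time_s: 17.97
tcp_pos: [0.4431, -0.1442, 0.1547]
ee_rot: [[0.576, -0.818, -0.0], [-0.818, -0.576, 0.0], [-0.0, 0.0, -1.0]]
wrist_force: [-1.1, -0.2, 0.3]
gripper_width: 0.676
gripper_force: 0.0
```

apply_moves([
  [[0,0,0],7],
  [[0,0,0],7],
  [[0,0,0],7],
  [[0,0,0],7],
  [[0,0,0],7],
])

```text
time_s: 18.38
tcp_pos: [0.4431, -0.1443, 0.1547]
ee_rot: [[0.002, -1.0, -0.0], [-1.0, -0.002, 0.0], [-0.0, 0.0, -1.0]]
wrist_force: [0.5, 0.4, -0.9]
gripper_width: 0.827
gripper_force: 0.0
```

apply_moves([
  [[0,0,0],7],
  [[0,0,0],4],
  [[0,0,0],0],
])

```text
time_s: 18.63
tcp_pos: [0.4431, -0.1443, 0.1547]
ee_rot: [[-0.184, -0.983, -0.0], [-0.983, 0.184, 0.0], [-0.0, 0.0, -1.0]]
wrist_force: [0.2, -0.2, 0.4]
gripper_width: 0.827
gripper_force: 0.0
```

```bash
python3 chk2.py; python3 - <<'E'
from h import *
print(r.pinch_z)
for n in ["scene","top"]:
    p=imaging.capture(n);print(n,blob(p,redmask(p),.128))
    for t in ["red_jar","shaker","dark_jar_a"]:
        print(t,[(o["confidence"],atz(p,o["at"][0]*640,o["at"][1]*400,.024).round(3)) for o in models.place_of(p,t)[:4]])
s=r.sense();print(np.round(s["ee_rot"],3).tolist())
E
```

```text
wrist [333, 211, 21, 19, 233] cap [ 426.1 -135.6] 7.6 fit [ 0.426  -0.1359] 0.1459 -172.0 floor [ 0.4246 -0.0884]
wrist [258, 254, 28, 9, 160] cap [ 487.6 -111.4] 11.0 fit [ 0.488  -0.1118] 0.0826 177.4 floor [ 0.5219 -0.0531]
wrist [250, 289, 36, 8, 167] cap [498.1 -84.6] 14.9 fit [ 0.4976 -0.0871] 0.0783 158.7 floor [ 0.5377 -0.0041]
[ 0.44314567 -0.14432136  0.15469519] [-0.18709673 -0.28676768 -0.32733989] 18.6833
0.0187
scene [(np.int32(16), array([357.4, 255.2]), array([ 0.3473, -0.1283]))]
red_jar [(0.61, array([ 0.5  , -0.104]))]
shaker [(0.64, array([ 0.529, -0.174]))]
dark_jar_a [(0.95, array([ 0.643, -0.329])), (0.71, array([ 0.761, -0.328])), (0.62, array([ 0.575, -0.036])), (0.56, array([ 0.62 , -0.176]))]
top []
red_jar []
shaker []
dark_jar_a [(0.75, array([ 0.648, -0.091])), (0.74, array([ 0.629, -0.175])), (0.7, array([ 0.756, -0.303])), (0.64, array([ 0.669, -0.308]))]
[[-0.182, -0.983, -0.0], [-0.983, 0.182, 0.0], [-0.0, 0.0, -1.0]]
```

apply_moves([
  [[-0.0266,-0.0219,0],0],
  [[-0.0266,-0.0219,0],0],
  [[0,0,0],0],
  [[0,0,0.015],0],
  [[0,0,0],0],
])

```text
time_s: 19.5
tcp_pos: [0.4946, -0.0999, 0.1374]
ee_rot: [[-0.182, -0.983, -0.005], [-0.983, 0.182, 0.001], [0.0, 0.005, -1.0]]
wrist_force: [-0.1, -0.0, -0.5]
gripper_width: 0.827
gripper_force: 0.0
```

```bash
python3 - <<'E'
from h import *
p=imaging.capture("wrist");s=r.sense();print(s["tcp_pos"])
T=np.array(s["ee_rot"]);e=np.array(p["eye"])
K=np.array(p["intrinsics"])
h=cv2.cvtColor(p["frame"],cv2.COLOR_BGR2HSV)
m=((h[...,0]<8)|(h[...,0]>172))&(h[...,1]>150)&(h[...,2]>90)
g=wmap(p)
n,l,st,cc=cv2.connectedComponentsWithStats(m.astype(np.uint8))
for i in range(1,n):
    if st[i,4]>60: print(st[i].tolist(),cc[i].round(0),[ (T.T@(np.r_[g(u,st[i,1]+st[i,3]/2,.13),.13]-s["tcp_pos"])).round(4).tolist() for u in (st[i,0],st[i,0]+st[i,2])])
p=imaging.capture("top");print([(o["confidence"],atz(p,o["at"][0]*640,o["at"][1]*400,.024).round(3)) for o in models.place_of(p,"red_jar")[:3]],blob(p,redmask(p),.128))
E
```

```text
[ 0.49481349 -0.10029794  0.1384369 ]
[373, 168, 22, 22, 271] [384. 179.] [[0.0297, 0.0368, 0.0086], [0.0298, 0.0521, 0.0087]]
[306, 205, 42, 46, 483] [335. 232.] [[-0.0052, -0.0084, 0.0084], [-0.0053, 0.0209, 0.0085]]
[(0.43, array([ 0.491, -0.101]))] []
```

```bash
python3 - <<'E'
from h import *
p=imaging.capture("wrist");s=r.sense();K=np.array(p["intrinsics"]);R=np.array(p["orientation"]);e=np.array(p["eye"])
def wp(X):
    c=R.T@(np.array(X)-e);h=np.hypot(c[0],c[1]);a=np.arctan2(h,c[2]);return K[0,0]*a*c[:2]/h+K[:2,2]
for xy in [(.4955,-.1),(.4955,-.09)]:
  for z in (.13,.109):
    P=np.array([wp([xy[0]+.0225*np.cos(t),xy[1]+.0225*np.sin(t),z]) for t in np.linspace(0,6.28,60)]);print(xy,z,P.min(0).round(),P.max(0).round())
print(wp(s["tcp_pos"]))
f=p["frame"];h=cv2.cvtColor(f,cv2.COLOR_BGR2HSV)
for col in (300,315,330,345,360):
    print(col,[(v,*h[v,col].tolist()) for v in range(150,290,8)])
E
```

```text
(0.4955, -0.1) 0.13 [287. 190.] [352. 250.]
(0.4955, -0.1) 0.109 [290. 183.] [349. 238.]
(0.4955, -0.09) 0.13 [290. 204.] [354. 262.]
(0.4955, -0.09) 0.109 [293. 195.] [351. 249.]
[318.23637706 225.67226218]
300 [(150, 35, 7, 216), (158, 30, 6, 216), (166, 42, 6, 216), (174, 36, 6, 217), (182, 17, 52, 127), (190, 17, 28, 144), (198, 4, 84, 112), (206, 3, 118, 145), (214, 2, 123, 143), (222, 10, 96, 151), (230, 3, 132, 141), (238, 3, 139, 141), (246, 35, 10, 159), (254, 30, 8, 154), (262, 42, 8, 170), (270, 20, 10, 80), (278, 30, 6, 83), (286, 0, 3, 82)]
315 [(150, 30, 6, 216), (158, 35, 7, 216), (166, 30, 7, 184), (174, 20, 60, 123), (182, 18, 31, 123), (190, 3, 104, 120), (198, 3, 126, 140), (206, 12, 92, 144), (214, 18, 75, 149), (222, 18, 75, 157), (230, 18, 82, 159), (238, 14, 93, 156), (246, 3, 156, 137), (254, 21, 17, 106), (262, 21, 11, 159), (270, 0, 13, 79), (278, 75, 6, 86), (286, 0, 6, 82)]
330 [(150, 35, 7, 215), (158, 35, 7, 213), (166, 30, 9, 165), (174, 13, 68, 98), (182, 15, 41, 113), (190, 3, 117, 120), (198, 3, 139, 145), (206, 3, 138, 144), (214, 18, 79, 148), (222
[... 200 characters left out ...]
158, 26, 13, 157), (166, 26, 11, 162), (174, 26, 13, 160), (182, 26, 11, 158), (190, 34, 11, 169), (198, 16, 30, 109), (206, 3, 136, 114), (214, 3, 153, 142), (222, 4, 154, 139), (230, 4, 161, 139), (238, 10, 122, 86), (246, 12, 103, 79), (254, 14, 97, 116), (262, 15, 98, 112), (270, 8, 14, 75), (278, 90, 3, 84), (286, 30, 3, 81)]
360 [(150, 14, 119, 131), (158, 14, 114, 128), (166, 10, 44, 69), (174, 10, 46, 66), (182, 11, 53, 68), (190, 15, 51, 60), (198, 14, 121, 129), (206, 15, 122, 142), (214, 15, 118, 168), (222, 15, 119, 167), (230, 14, 119, 120), (238, 15, 129, 111), (246, 15, 122, 98), (254, 13, 122, 117), (262, 14, 128, 129), (270, 165, 7, 76), (278, 15, 6, 87), (286, 160, 10, 77)]
```

The cap's pixels (rows 186–250, columns up to 350) match a jar at (0.4955, -0.100), so the tool is centred. I'll descend.

apply_moves([
  [[0,0,0.012],0],
  [[0,0,0.012],0],
  [[0,0,0.012],0],
  [[0,0,0.012],0],
  [[0,0,0],0],
])

```text
time_s: 20.12
tcp_pos: [0.4945, -0.1006, 0.0904]
ee_rot: [[-0.183, -0.983, -0.004], [-0.983, 0.183, 0.0], [0.001, 0.003, -1.0]]
wrist_force: [0.6, -0.9, 0.1]
gripper_width: 0.825
gripper_force: 0.0
```

apply_moves([
  [[0,0,0.006],0],
  [[0,0,0.006],0],
  [[0,0,0],0],
  [[0,0,0],0],
])

```text
time_s: 20.45
tcp_pos: [0.4962, -0.1004, 0.0799]
ee_rot: [[-0.182, -0.983, 0.0], [-0.983, 0.182, -0.0], [0.0, -0.0, -1.0]]
wrist_force: [-0.3, 0.5, 0.6]
gripper_width: 0.831
gripper_force: 0.0
```

apply_moves([
  [[0,0,0],0],
  [[0,0,0],0],
  [[0,0,0],0],
  [[0,0,0],0],
  [[0,0,0],0],
], hand=0.038)

```text
time_s: 20.87
tcp_pos: [0.4962, -0.1004, 0.0799]
ee_rot: [[-0.182, -0.983, 0.0], [-0.983, 0.182, 0.0], [-0.0, -0.0, -1.0]]
wrist_force: [-0.1, -0.1, 0.6]
gripper_width: 0.534
gripper_force: 0.0
```

apply_moves([
  [[0,0,0],0],
  [[0,0,0],0],
  [[0,0,0],0],
])

```text
time_s: 21.12
tcp_pos: [0.4962, -0.1004, 0.0799]
ee_rot: [[-0.182, -0.983, 0.0], [-0.983, 0.182, -0.0], [0.0, -0.0, -1.0]]
wrist_force: [-1.4, 0.1, 0.3]
gripper_width: 0.502
gripper_force: 30.0
```

apply_moves([
  [[0,0,-0.004],0],
  [[0,0,-0.008],0],
  [[0,0,-0.012],0],
  [[0,0,-0.012],0],
  [[0,0,0],0],
])

```text
time_s: 21.53
tcp_pos: [0.498, -0.1004, 0.1184]
ee_rot: [[-0.182, -0.983, 0.005], [-0.983, 0.182, -0.0], [-0.001, -0.005, -1.0]]
wrist_force: [0.2, -0.4, -1.9]
gripper_width: 0.506
gripper_force: 30.0
```

apply_moves([
  [[0,0,-0.02],0],
  [[0,0,-0.025],0],
  [[0,0,-0.025],0],
  [[0,0,-0.022],0],
  [[0,0,0],0],
])

```text
time_s: 21.95
tcp_pos: [0.499, -0.1006, 0.2124]
ee_rot: [[-0.182, -0.983, 0.01], [-0.983, 0.182, -0.001], [-0.001, -0.01, -1.0]]
wrist_force: [0.4, -0.2, -0.8]
gripper_width: 0.507
gripper_force: 30.0
```

```bash
python3 - <<'E'
from h import *
c=np.array([.5705,-.1155])
s=r.sense();print(s["tcp_pos"],s["gripper_width"],s["gripper_force"],s["wrist_force"])
for n in ["scene","top"]:
    p=imaging.capture(n)
    for t in ["red_jar","shaker","dark_jar_a"]: print(n,t,[(o["confidence"],atz(p,o["at"][0]*640,o["at"][1]*400,.024).round(3)) for o in models.place_of(p,t)[:5]])
    for o in models.cut_out(p,"board")[:1]:
        ct=max(cv2.findContours(o["region"].astype(np.uint8),0,1)[0],key=len)
        P=np.array([atz(p,u,v,.022) for u,v in ct[:,0]],np.float32);print("board",o["confidence"],cv2.minAreaRect(P),P.min(0),P.max(0))
E
```

```text
[ 0.49898027 -0.10063247  0.21243587] 0.5068796262587675 29.999801516532898 [ 0.41770563 -0.21317557 -0.84468519]
scene red_jar [(0.79, array([ 0.599, -0.057])), (0.28, array([ 0.591, -0.238]))]
scene shaker [(0.53, array([ 0.538, -0.178]))]
scene dark_jar_a [(0.96, array([ 0.635, -0.319])), (0.83, array([ 0.763, -0.321])), (0.68, array([ 0.573, -0.032])), (0.63, array([ 0.622, -0.177])), (0.59, array([ 0.635, -0.086]))]
board 0.98 ((0.47510242462158203, 0.32608649134635925), (0.16186298429965973, 0.23006492853164673), 3.739567518234253) [0.39426324 0.20878255] [0.5606362  0.44413808]
top red_jar [(0.52, array([ 0.513, -0.109]))]
top shaker []
top dark_jar_a [(0.57, array([ 0.665, -0.313])), (0.56, array([ 0.643, -0.105])), (0.45, array([ 0.773, -0.303]))]
```

apply_moves([
  [[-0.012,0.0027,0],0],
  [[-0.02,0.0046,0],0],
  [[-0.028,0.0064,0],0],
  [[-0.028,0.0064,0],0],
  [[-0.028,0.0064,0],0],
])

```text
time_s: 22.87
tcp_pos: [0.4909, 0.0195, 0.2076]
ee_rot: [[-0.183, -0.983, -0.0], [-0.983, 0.183, -0.0], [0.0, 0.0, -1.0]]
wrist_force: [1.3, -0.2, -1.5]
gripper_width: 0.506
gripper_force: 30.0
```

apply_moves([
  [[-0.028,0.0064,0],0],
  [[-0.028,0.0064,0],0],
  [[-0.028,0.0064,0],0],
  [[-0.028,0.0064,0],0],
  [[-0.028,0.0064,0],0],
])

```text
time_s: 23.28
tcp_pos: [0.4849, 0.1634, 0.2076]
ee_rot: [[-0.182, -0.983, -0.0], [-0.983, 0.182, -0.0], [0.0, 0.0, -1.0]]
wrist_force: [-0.0, -0.4, -1.4]
gripper_width: 0.503
gripper_force: 30.0
```

apply_moves([
  [[-0.028,0.0064,0],0],
  [[-0.028,0.0064,0],0],
  [[-0.028,0.0064,0],0],
  [[-0.028,0.0064,0],0],
  [[-0.028,0.0064,0],0],
])

```text
time_s: 23.7
tcp_pos: [0.4789, 0.3069, 0.2074]
ee_rot: [[-0.182, -0.983, -0.0], [-0.983, 0.182, -0.0], [0.0, 0.0, -1.0]]
wrist_force: [0.6, -1.2, -1.2]
gripper_width: 0.505
gripper_force: 30.0
```

apply_moves([
  [[-0.016,0.0037,0],0],
  [[-0.008,0.0018,0],0],
  [[0,0,0],0],
])

```text
time_s: 23.95
tcp_pos: [0.4781, 0.3311, 0.207]
ee_rot: [[-0.181, -0.984, -0.001], [-0.984, 0.181, -0.001], [0.001, 0.001, -1.0]]
wrist_force: [0.2, 0.3, -1.4]
gripper_width: 0.502
gripper_force: 30.0
```

```bash
python3 - <<'E'
from h import *
s=r.sense();print(s["tcp_pos"],s["gripper_width"],s["gripper_force"],s["wrist_force"])
for n in ["scene","top"]:
    p=imaging.capture(n)
    for t in ["red_jar","shaker","dark_jar_a"]: print(n,t,[(o["confidence"],atz(p,o["at"][0]*640,o["at"][1]*400,.155 if t=="red_jar" else .024).round(3)) for o in models.place_of(p,t)[:5]])
    # expected jar underside pixel, cap blob
    print(proj(p,[*s["tcp_pos"][:2],.155]),[(o["confidence"],(np.array(o["extent"])*[640,400,640,400]).round()) for o in models.cut_out(p,"red_jar")[:2]])
E
```

```text
[0.47806246 0.33114997 0.20703945] 0.5016593632024077 29.99985158443451 [ 0.24706549  0.25064708 -1.40494007]
scene red_jar [(0.93, array([0.478, 0.323]))]
scene shaker [(0.7, array([ 0.534, -0.182]))]
scene dark_jar_a [(0.94, array([ 0.615, -0.176])), (0.92, array([ 0.582, -0.034])), (0.92, array([ 0.758, -0.325])), (0.9, array([ 0.64 , -0.083])), (0.77, array([ 0.648, -0.319]))]
(np.float64(254.5987831462856), np.float64(155.5334670560211)) [(0.8, array([247., 125.,  15.,  33.])), (0.24, array([363., 186.,  15.,  32.]))]
top red_jar [(0.41, array([0.473, 0.341]))]
top shaker [(0.5, array([ 0.518, -0.166]))]
top dark_jar_a [(0.73, array([ 0.617, -0.197])), (0.71, array([ 0.665, -0.316])), (0.67, array([ 0.634, -0.096])), (0.59, array([ 0.555, -0.04 ])), (0.59, array([ 0.747, -0.302]))]
(np.float64(260.0345130434291), np.float64(206.92604450738062)) [(0.56, array([242., 195.,  53.,  43.])), (0.5, array([250., 202.,  18.,  12.]))]
```

apply_moves([
  [[0,0,0.015],0],
  [[0,0,0.025],0],
  [[0,0,0.025],0],
  [[0,0,0.025],0],
  [[0,0,0.015],0],
])

```text
time_s: 24.87
tcp_pos: [0.4771, 0.3288, 0.1001]
ee_rot: [[-0.183, -0.983, -0.003], [-0.983, 0.183, -0.002], [0.003, 0.002, -1.0]]
wrist_force: [-0.0, 0.1, -1.6]
gripper_width: 0.506
gripper_force: 30.0
```

apply_moves([
  [[0,0,0.01],0],
  [[0,0,0.006],0],
  [[0,0,0.002],0],
  [[0,0,0],0],
  [[0,0,0],0],
])

```text
time_s: 25.28
tcp_pos: [0.479, 0.3307, 0.0859]
ee_rot: [[-0.182, -0.983, 0.002], [-0.983, 0.182, 0.001], [-0.002, -0.001, -1.0]]
wrist_force: [-0.8, -0.1, -2.1]
gripper_width: 0.5
gripper_force: 30.0
```

apply_moves([
  [[0,0,0.0015],0],
  [[0,0,0.0015],0],
  [[0,0,0.0015],0],
  [[0,0,0.001],0],
  [[0,0,0],0],
])

```text
time_s: 25.7
tcp_pos: [0.4781, 0.33, 0.0791]
ee_rot: [[-0.182, -0.983, -0.0], [-0.983, 0.182, -0.0], [0.0, 0.0, -1.0]]
wrist_force: [0.1, -0.1, -1.8]
gripper_width: 0.503
gripper_force: 30.0
```

apply_moves([
  [[0,0,0.0008],0],
  [[0,0,0],0],
  [[0,0,0],0],
])

```text
time_s: 25.95
tcp_pos: [0.4783, 0.3301, 0.0784]
ee_rot: [[-0.182, -0.983, -0.0], [-0.983, 0.182, -0.0], [0.0, -0.0, -1.0]]
wrist_force: [0.6, -0.0, -1.2]
gripper_width: 0.504
gripper_force: 30.0
```

apply_moves([
  [[0,0,0.0006],0],
  [[0,0,0],0],
  [[0,0,0],0],
])

```text
time_s: 26.2
tcp_pos: [0.4783, 0.33, 0.0778]
ee_rot: [[-0.182, -0.983, -0.0], [-0.983, 0.182, -0.0], [0.0, 0.0, -1.0]]
wrist_force: [0.2, 0.1, -1.8]
gripper_width: 0.505
gripper_force: 30.0
```

apply_moves([
  [[0,0,0.0006],0],
  [[0,0,0],0],
  [[0,0,0],0],
])

```text
time_s: 26.45
tcp_pos: [0.4784, 0.3302, 0.0775]
ee_rot: [[-0.182, -0.983, 0.0], [-0.983, 0.182, 0.0], [-0.0, -0.0, -1.0]]
wrist_force: [0.5, 0.3, -0.8]
gripper_width: 0.504
gripper_force: 30.0
```

apply_moves([
  [[0,0,0.0008],0],
  [[0,0,0],0],
  [[0,0,0],0],
])

```text
time_s: 26.7
tcp_pos: [0.4785, 0.3303, 0.0775]
ee_rot: [[-0.182, -0.983, 0.001], [-0.983, 0.182, 0.001], [-0.001, -0.001, -1.0]]
wrist_force: [-1.8, -0.8, 4.4]
gripper_width: 0.503
gripper_force: 30.0
```

The jar is on the board: fz has risen to +4.4 N. I'll release it and lift straight up.

apply_moves([
  [[0,0,-0.0004],0],
  [[0,0,0],0],
  [[0,0,0],0],
  [[0,0,0],0],
  [[0,0,0],0],
], hand=0.072)

```text
time_s: 27.12
tcp_pos: [0.4783, 0.33, 0.0765]
ee_rot: [[-0.182, -0.983, -0.0], [-0.983, 0.182, -0.0], [0.0, 0.0, -1.0]]
wrist_force: [-0.1, 0.2, -0.5]
gripper_width: 0.78
gripper_force: 0.0
```

apply_moves([
  [[0,0,0],0],
  [[0,0,-0.008],0],
  [[0,0,-0.02],0],
  [[0,0,-0.03],0],
  [[0,0,-0.03],0],
])

```text
time_s: 27.53
tcp_pos: [0.4779, 0.3296, 0.1657]
ee_rot: [[-0.182, -0.983, -0.001], [-0.983, 0.182, -0.002], [0.002, 0.001, -1.0]]
wrist_force: [-0.3, 1.0, -0.2]
gripper_width: 0.825
gripper_force: 0.0
```

apply_moves([
  [[0,0,-0.03],0],
  [[0,0,-0.02],0],
  [[-0.03,0,0],0],
  [[-0.03,0,0],0],
  [[0,0,0],0],
])

```text
time_s: 27.95
tcp_pos: [0.4901, 0.393, 0.2153]
ee_rot: [[-0.18, -0.984, 0.002], [-0.984, 0.18, 0.003], [-0.003, -0.002, -1.0]]
wrist_force: [1.6, 1.0, -1.5]
gripper_width: 0.824
gripper_force: 0.0
```

```bash
python3 - <<'E'
from h import *
s=r.sense();print(s["tcp_pos"],s["gripper_width"],s["wrist_force"],s["time_s"])
for n in ["scene","top"]:
    p=imaging.capture(n);print(n,blob(p,redmask(p),.126))
    for t in ["red_jar","shaker","dark_jar_a","tumbler","garlic","pepper_mill","soup_tin"]: print(t,[(o["confidence"],atz(p,o["at"][0]*640,o["at"][1]*400,.024 if 'jar' in t or t=="shaker" else 0).round(3)) for o in models.place_of(p,t)[:5]])
E
```

```text
[0.4901074  0.39304127 0.2153045 ] 0.8240462907651757 [ 1.64699642  0.96306665 -1.47674802] 27.95
scene [(np.int32(31), array([257.7, 163.4]), array([0.4773, 0.3216])), (np.int32(31), array([358. , 254.6]), array([ 0.3514, -0.128 ]))]
red_jar [(0.21, array([ 0.53 , -0.168])), (0.18, array([0.702, 0.182]))]
shaker [(0.84, array([ 0.54 , -0.164]))]
dark_jar_a [(0.92, array([ 0.644, -0.09 ])), (0.83, array([ 0.576, -0.032])), (0.66, array([ 0.749, -0.327])), (0.64, array([ 0.644, -0.323])), (0.56, array([ 0.621, -0.174]))]
tumbler [(0.77, array([0.733, 0.196]))]
garlic [(0.68, array([ 0.657, -0.087])), (0.51, array([0.294, 0.335]))]
pepper_mill [(0.65, array([0.616, 0.484]))]
soup_tin [(0.7, array([0.38 , 0.553]))]
top [(np.int32(39), array([262.4, 207.5]), array([0.4805, 0.3275])), (np.int32(20), array([376.2, 227.8]), array([ 0.4135, -0.0733]))]
red_jar [(0.65, array([0.472, 0.342]))]
shaker [(0.59, array([ 0.532, -0.181])), (0.26, array([0.474, 0.333]))]
dark_jar_a [(0.72, array([ 0.57 , -0.047])), (0.71, array([ 0.616, -0.182])), (0.71, array([ 0.66 , -0.319])), (0.5, array([ 0.634, -0.096])), (0.44, array([ 0.761, -0.308]))]
tumbler [(0.74, array([0.737, 0.188]))]
garlic [(0.47, array([0.295, 0.341]))]
pepper_mill []
soup_tin [(0.71, array([0.369, 0.545]))]
```

```bash
python3 -c "
from h import *
print(r.finish_job())"
```

```text
the job is handed in; nothing more can be done
None
```

I turned the carousel by its fins until the red-topped jar stood at the front, lifted the jar out and set it down upright near the middle of the board. In the last camera check before hand-in, the other four jars were still on the tray and nothing on the worktop had been disturbed. I handed in at about 28 s; no verdict was shown.

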